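# Unload and open the mortar grinder, hold its pestle arm up

### The arm

A 6-joint arm with a two-finger parallel gripper is mounted at the origin on a cart in front of the work surface, level with it; the furniture and walls round the work are solid. World frame = base frame: x ahead of the robot, y to its left, z up, the work surface at z = 0. Lengths are in m, angles in rad, forces in N, time in s.
With the tool pointing down it reaches from about 0.35 to 0.975 m from the base axis. Payload 7.1 kg.
Tool frame: the origin (TCP) lies midway between the tips of the shut fingers; the grasp point (between the pads) lies 19 mm behind it; z points along the fingers, y is the line along which they close (so a half turn about z gives the same grasp; the last joint's range is limited). The gripper opens to 88 mm and grips with 3 to 60 N. Pads are 20 mm wide; open, the fingers measure 115 mm over their backs; the gripper's body (75 mm by 178 mm) begins 61 mm behind the grasp point.
Start: joints at [1.284, 0.423, 1.63, -0, 1.089, -0.019], TCP at [0.165, 0.603, 0.223] pointing down, gripper open.
Joint ranges: [-3, 3], [-0.9, 2.11], [0.09, 2.58], [-1.31, 4.45], [0.11, 2.69], [-2.54, 2.54]. Speed limits (rad/s): [2.39, 2.39, 3.01, 3.14, 3.14, 3.14].

### API

Orientations are given as a unit quaternion [w, x, y, z].
In Python, from station import move_pose, movel, movej, command_gripper, wait, inverse_kinematics, read_camera, camera_info, MotionError, job_done, get_time, get_joint_pos, get_qvel, get_effort, get_tcp_pos, get_ee_rot, get_ft_force, get_ft_torque, get_grip_width, get_finger_force gives the robot as it stands. Calls block until the motion is done:
- move_pose(position, orientation): joint-space move of the TCP to a pose.
- movel(position, frame=None, v=0.15, until_force=None): straight line of the TCP; frame=None keeps the orientation; v is the mean speed in m/s. With until_force (N) it stops when the force on the tool has changed by that much, and returns True; else False.
- movej(angles): joint-space move.
- command_gripper(opening): opening from 0.0 (shut) to 1.0 (fully open); the grip force is fixed at half the most; returns when the fingers have stopped.
- wait(seconds).
- inverse_kinematics(position, orientation): joint angles nearest the present ones, or None.
- read_camera(name): name is "side" or "top" or "wrist"; returns the picture (480x640x3 uint8, red, green, blue); there is no depth.
- camera_info(name): a dict with "intrinsics" (3x3 intrinsics, pixels), "T" (4x4, takes a point from camera to world coordinates); the wrist camera has in their place "tool_from_camera" (4x4, takes a point from camera to tool coordinates, whose origin is the TCP and whose axes are the flange's). Camera axes: x right, y up, looking along -z (the intrinsics and any distortion apply to the point x, -y, -z); pixel columns grow to the right and rows downward; lengths in m; the calibration is good to about 2 mm. A picture is of the moment at which its call begins: read the wrist's pose just before it. camera_info takes no time and is no camera call.
A pose or a line that the arm cannot do raises MotionError and nothing moves.
- job_done(): hands the job in; it is judged then, once.
Readings, each from a call of its own:
- get_time(): time.
- get_joint_pos(): joint angles.
- get_qvel(): joint speeds.
- get_effort(): joint torques, N m.
- get_tcp_pos(): TCP position.
- get_ee_rot(): TCP orientation.
- get_ft_force(): force on the tool from outside, world axes, zero at the start.
- get_ft_torque(): the same for the moment, N m.
- get_grip_width(): opening from 0.0 (shut) to 1.0 (fully open).
- get_finger_force(): force on a finger pad.
Only numpy, scipy, OpenCV 4.12 (cv2) and the standard library are available. Lean on these libraries where they do the work, as an engineer would, in place of code of your own. Each camera call takes 0.05 s, during which the arm holds its last target. There are 200 camera calls.

### The job

Open the bench mortar grinder so that its bowl can be lifted out. First take the load off the pestle: back off the black knob on top of the pestle arm (anticlockwise seen from above) in small turns until the red gauge needle stands on the green no-load mark. Only then pull the red latch tab sideways against its spring, towards the fixed black lug, lift the front of the arm off the ball stud to about 10 cm above where it was, and finish holding it there, still and in the gripper; leave the knob at its mark and do not shift the brown bottle, the pipette bulb and the brass weight standing around.

Things in the scene. Friction and masses are not known exactly. Their poses are not given: they have to be found in the camera images.
- grinder: bench mortar grinder, fixed: pale grey housing x -135 to +118, y +-85, 48 mm high; rear column with the arm's hinge; white bowl, 112 mm across, rim 96 mm high; steel ball stud at the front (x -115 mm). Origin on the worktop under the bowl's centre; +x from its front to its rear, +y to the left seen by someone facing along +x, z up.
- pestle_arm: grey metal arm (34 x 22 mm beam; about 0.9 kg with all it carries) hinged at the grinder's rear; its cup-shaped head sits over the ball stud. Origin on the hinge axis; axes parallel to the grinder's when closed (front to -x). Lifting the front turns it about +y, at most 1.05 rad; let go, it falls shut. Latched, it has about 1.5 mm of play at the head.
- hinge (a point): middle of the arm's hinge axis (the axis runs along the grinder's y), 150 mm above the worktop.
- head (a point): centre of the top of the arm's coupler head (37 mm diameter), 215 mm ahead of the hinge axis; 162 mm above the worktop when the arm is closed; moves with the arm.
- ball_top (a point): top of the steel ball stud (24 mm ball, undercut below), fixed on the grinder, 152 mm above the worktop.
- latch (a joint): travel of the latch in m along the grinder's +y: 0 hooked under the ball (its spring holds it there), 0.008 fully drawn; the ball is free from about 0.0055. Needs 4 N to start and 9 N at the end, more while the pestle is loaded.
- tab_face (a point): middle of the outer (grinder -y) face of the latch's red thumb tab, an upright plate 24 mm along x, 5 mm thick, reaching from 25 mm below to 19 mm above this point; push it towards +y to draw the latch.
- lug_face (a point): middle of the outer (grinder +y) face of the fixed black lug on the arm's head, a plate 24 mm along x, 6 mm thick, from 26 mm below to 18 mm above this point. Tab and lug measure 57 mm over their outer faces (49 mm with the latch drawn): one pinch from above draws the latch and can lift the arm. The latch plate passes 29 mm below this point.
- load_knob (a joint): angle of the load knob in rad, growing clockwise seen from above (more load), about -0.9 to 2.9; 0 at no load. Stays where it is left; 0.12 N m to turn.
- knob_grip (a point): on the axis of the round fluted black knob (40 mm diameter, 34 mm high, axis upright when the arm is closed), 13 mm below its top and 21 mm above its underside, 213 mm above the worktop; grip here from above, any way round.
- gauge_needle (a joint): angle of the red needle on the round white gauge (56 mm across, in front of the knob, face tilted towards the front), in rad clockwise from the green no-load mark, which is on the gauge's rear (upper) edge; geared to the knob: 0.8 rad per rad of the knob.
- gauge_centre (a point): pivot of the needle, whose tip reaches 22 mm from it (a 7 mm tail the other way); about 60 mm in front of the knob's axis; the gauge's highest edge is 180 mm above the worktop.
- bottle_brown: brown glass bottle with an orange-brown lid, 79 mm across, 126 mm high, loose, right of and behind the grinder.
- weight_brass: small brass weight with a lifting knob, 23 mm across, 36 mm high, loose on the worktop, left of the grinder's front.
- pipette_bulb: red rubber pipette bulb, 41 mm across, 68 mm high, loose, right of the grinder beyond the balance.

How it is judged:
By the outcome, as a careful person would: the job done as asked, in the order asked, and still so for the second after the job is handed in, while the arm keeps its last pose, push and grip.
It also fails if it takes over 54 s, if anything falls off the work surface, if the arm or the gripper's body presses on something with over 40 N, if the wrist force passes 120 N, or if a joint passes its speed limit or range.

## Working session

There is one attempt and no reset: what is moved stays moved. The work goes in short steps, each a Python script; the robot and the scene stay as the last script left them, time stands still between calls to the robot, and variables do not carry over. Pictures are saved under pics/ and viewed, at most 10 in all, crops included, and the job is handed in when it is done.

```bash
mkdir -p pics; ls
python3 - <<'E'
from station import *
import cv2,numpy as np
a=read_camera("side");b=read_camera("top")
cv2.imwrite("pics/side.png",a[:,:,::-1]);cv2.imwrite("pics/top.png",b[:,:,::-1])
np.set_printoptions(precision=4,suppress=True)
for n in("side","top","wrist"):print(n,camera_info(n))
print(get_time(),get_ee_rot(),get_grip_width())
E
```

```text
pics
side {'intrinsics': array([[464.0742,   0.    , 323.2626],
       [  0.    , 464.0742, 239.2166],
       [  0.    ,   0.    ,   1.    ]]), 'T': array([[ 0.9812,  0.1387, -0.1339,  0.3795],
       [-0.1916,  0.6264, -0.7555, -0.8039],
       [-0.0209,  0.767 ,  0.6413,  0.8787],
       [ 0.    ,  0.    ,  0.    ,  1.    ]])}
top {'intrinsics': array([[456.6021,   0.    , 317.6046],
       [  0.    , 456.6021, 238.7808],
       [  0.    ,   0.    ,   1.    ]]), 'T': array([[ 0.0013,  0.9865, -0.1639,  0.3314],
       [-1.    ,  0.0012, -0.0007,  0.0915],
       [-0.0005,  0.1639,  0.9865,  1.3384],
       [ 0.    ,  0.    ,  0.    ,  1.    ]])}
wrist {'intrinsics': array([[383.8576,   0.    , 320.6263],
       [  0.    , 383.8576, 232.7104],
       [  0.    ,   0.    ,   1.    ]]), 'tool_from_camera': array([[ 0.    ,  0.9618,  0.2739,  0.0754],
       [ 1.    , -0.0001,  0.0003, -0.0006],
       [ 0.0003,  0.2739, -0.9618, -0.1621],
       [ 0.    ,  0.    ,  0.    ,  1.    ]])}
0.1 [-0.0001  0.1335  0.991  -0.0007] 0.9972773122869525
```

View pics/side.png

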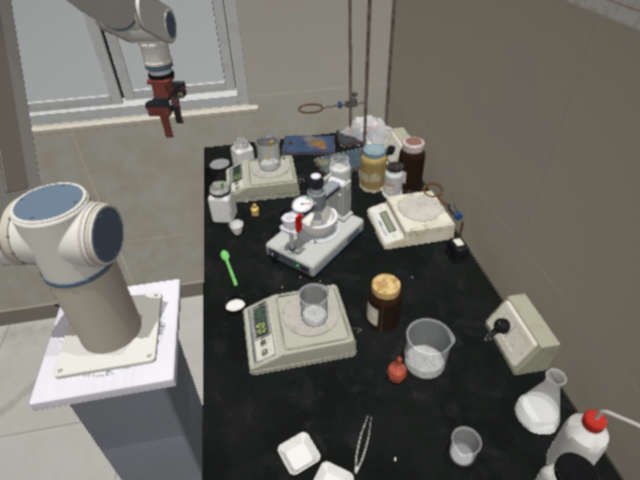

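View pics/top.png

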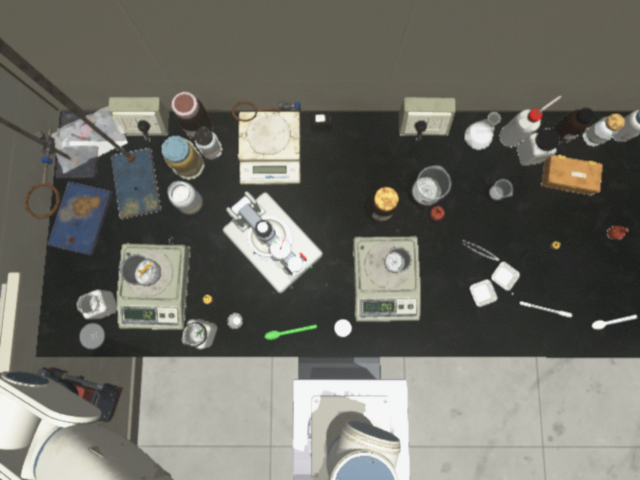

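```bash
cat > h.py <<'E'
from station import *
import cv2,numpy as np
from scipy.spatial.transform import Rotation as R
np.set_printoptions(precision=4,suppress=True)
def toolT():
    q=get_ee_rot();T=np.eye(4);T[:3,:3]=R.from_quat([q[1],q[2],q[3],q[0]]).as_matrix();T[:3,3]=get_tcp_pos();return T
def camT(n):
    i=camera_info(n);return (i["intrinsics"],i["T"] if "T" in i else toolT()@i["tool_from_camera"])
def ray(c,px):
    K,T=c;d=np.array([(px[0]-K[0,2])/K[0,0],-(px[1]-K[1,2])/K[1,1],-1]);d=T[:3,:3]@d
    return T[:3,3],d/np.linalg.norm(d)
def atz(c,px,z):
    o,d=ray(c,px);return o+d*(z-o[2])/d[2]
def tri(obs):
    A=np.zeros((3,3));b=np.zeros(3);rs=[ray(*x) for x in obs]
    for o,d in rs:
        P=np.eye(3)-np.outer(d,d);A+=P;b+=P@o
    p=np.linalg.solve(A,b);return p,[np.linalg.norm(np.cross(d,p-o)) for o,d in rs]
def proj(c,p):
    K,T=c;q=T[:3,:3].T@(np.asarray(p)-T[:3,3]);return np.array([K[0,2]-K[0,0]*q[0]/q[2],K[1,2]+K[1,1]*q[1]/q[2]])
def quat(a):  # tool down, tool x axis at world yaw a
    r=R.from_matrix(np.array([[np.cos(a),np.sin(a),0],[np.sin(a),-np.cos(a),0],[0,0,-1.]]).reshape(3,3)).as_quat()
    return [r[3],r[0],r[1],r[2]]
def snap(f,n="wrist"):
    c=camT(n);i=read_camera(n);cv2.imwrite(f"pics/{f}.png",i[:,:,::-1]);np.savez(f"pics/{f}.npz",K=c[0],T=c[1]);return c,i
def cam(f):
    z=np.load(f"pics/{f}.npz");return z["K"],z["T"]
E
python3 - <<'E'
from h import *
t,s=camT("top"),camT("side")
print("knob",tri([(t,(264,226)),(s,(316,176))]))
C=[atz(t,p,.048) for p in((322,254),(274,291),(224,232),(265,193))];print(np.array(C))
print(np.mean(C,0));d=C[2]-C[1];print(np.arctan2(d[1],d[0]), np.linalg.norm(d))
d=C[3]-C[0];print(np.arctan2(d[1],d[0]))
print(atz(t,(292,266),.162),toolT())
k=np.array([.55,.22]);
for a in np.arange(-3,3.2,.5):print(a,inverse_kinematics([.56,.21,.194],quat(a)))
E
```

```text
knob (array([0.5478, 0.2256, 0.2244]), [np.float64(0.0006687450784676011), np.float64(0.0006687450784677346)])
[[0.5019 0.0799 0.048 ]
 [0.3968 0.2148 0.048 ]
 [0.5652 0.3613 0.048 ]
 [0.6808 0.2459 0.048 ]]
[0.5362 0.2255 0.048 ]
0.7159304397222516 0.22318385234115717
0.7479288003766751
[0.4554 0.1585 0.162 ] [[-0.9644  0.2646 -0.0004  0.1652]
 [ 0.2646  0.9644 -0.0013  0.6023]
 [ 0.     -0.0013 -1.      0.222 ]
 [ 0.      0.      0.      1.    ]]
-3.0 [ 0.3389  0.4178  1.7135 -0.      1.0103 -1.3735]
-2.5 [ 0.3389  0.4178  1.7135 -0.      1.0103 -1.8735]
-2.0 [ 0.3389  0.4178  1.7135 -0.      1.0103 -2.3735]
-1.5 None
-1.0 None
-0.5 [ 0.3389  0.4178  1.7135 -0.      1.0103  2.4097]
0.0 [ 0.3389  0.4178  1.7135 -0.      1.0103  1.9097]
0.5 [ 0.3389  0.4178  1.7135 -0.      1.0103  1.4097]
1.0 [ 0.3389  0.4178  1.7135 -0.      1.0103  0.9097]
1.5 [ 0.3389  0.4178  1.7135 -0.      1.0103  0.4097]
2.0 [ 0.3389  0.4178  1.7135 -0.      1.0103 -0.0903]
2.5 [ 0.3389  0.4178  1.7135 -0.      1.0103 -0.5903]
3.0 [ 0.3389  0.4178  1.7135 -0.      1.0103 -1.0903]
```

Run:
```python
from h import *
a=.73;ux=np.array([np.cos(a),np.sin(a),0]);uy=np.array([-np.sin(a),np.cos(a),0])
c=np.array([.49,.172,.29])
q=quat(a+np.pi)
t=get_time();move_pose(c+.06*uy,q);print(get_time()-t);wait(.2);_,A=snap("w1")
movel(c-.06*uy,v=.15);wait(.2);_,B=snap("w2");print(get_time(),get_joint_pos())
o=np.hstack([cv2.resize(x[40:440,160:560],(800,800))[:] for x in(A,B)])
```

```text
1.7667
3.3167 [ 0.2149  0.2305  1.7418  0.0001  1.1692 -2.0868]
```

View pics/w1.png

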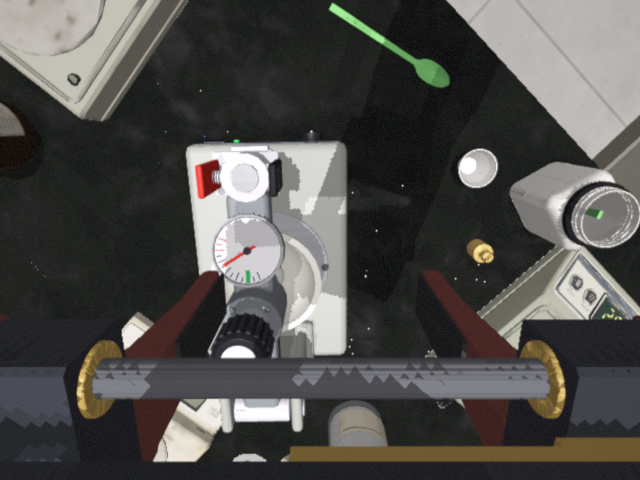

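View pics/w2.png

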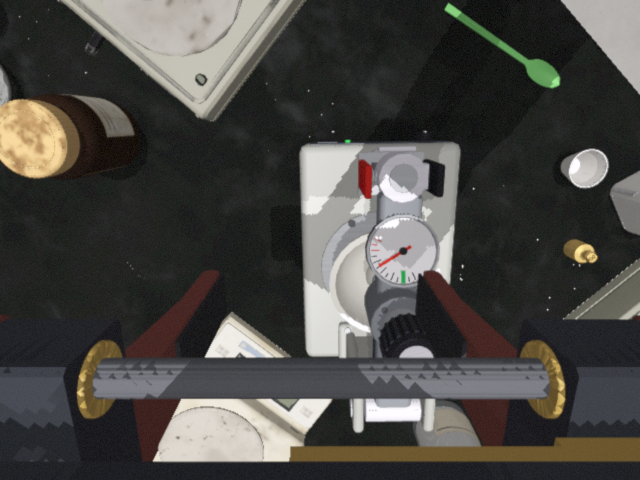

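Run:
```python
from h import *
w1,w2=cam("w1"),cam("w2")
for n,p,q in(("gauge",(248,250),(403,250)),("head",(247,177),(403,177)),("tabtop",(206,163),(366,160)),("lugtop",(279,161),(439,162))):print(n,tri([(w1,p),(w2,q)]))
print("whitebottle",tri([(camT("top"),(183,196)),(camT("side"),(340,158))]))
a=.73;ux=np.array([np.cos(a),np.sin(a),0]);uy=np.array([-np.sin(a),np.cos(a),0])
c=np.array([.548,.2256,.29])-.03*ux
for f,s in(("w3",-.04),("w4",.04)):
    movel(c+s*uy,v=.15);wait(.2);snap(f)
A=cv2.imread("pics/w3.png");B=cv2.imread("pics/w4.png")
cv2.imwrite("pics/w34.png",np.hstack([A[100:400,200:600],B[100:400,100:500]]))
```

```text
gauge (array([0.5008, 0.1876, 0.1704]), [np.float64(7.303847583939194e-05), np.float64(7.303847583933305e-05)])
head (array([0.4605, 0.1509, 0.1568]), [np.float64(9.452042007059967e-05), np.float64(9.452042007068289e-05)])
tabtop (array([0.471 , 0.121 , 0.1612]), [np.float64(0.0012003382916148217), np.float64(0.0012003382916147922)])
lugtop (array([0.4345, 0.1617, 0.1611]), [np.float64(0.0002664626461505756), np.float64(0.00026646264615056423)])
whitebottle (array([0.6573, 0.4593, 0.13  ]), [np.float64(0.00718439148359207), np.float64(0.0071843914835919955)])
```

View pics/w34.png

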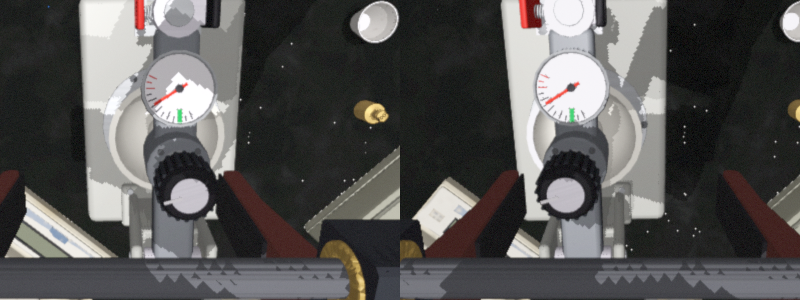

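```bash
cat >> h.py <<'E'
G=np.array([.5008,.1876,.1704]);A0=.735
ux=np.array([np.cos(A0),np.sin(A0),0]);uy=np.array([-np.sin(A0),np.cos(A0),0])
def needle(img,c,tilt=.35,rr=(.009,.021)):
    """needle & green mark angle, clockwise seen from above from grinder +x (rear)"""
    ex=ux*np.cos(tilt)+np.array([0,0,np.sin(tilt)]);N=np.cross(ex,uy)
    im=img.astype(int);v,u=np.mgrid[:480,:640];K,T=c
    d=np.stack([(u-K[0,2])/K[0,0],-(v-K[1,2])/K[1,1],-np.ones(u.shape)],-1)@T[:3,:3].T
    p=T[:3,3]+d*(((G-T[:3,3])@N)/(d@N))[...,None]-G
    X,Y=p@ex,p@uy;r=np.hypot(X,Y)
    r_,g,b=im[...,0],im[...,1],im[...,2];out=[]
    ang=lambda m:np.arctan2(-(Y*m)[m].sum(),(X*m)[m].sum()) if m.any() else None
    red=(r_>g+60)&(r_>b+60);gr=(g>r_+40)&(g>b+25)
    # needle line by PCA of red pixels
    m=red&(r<rr[1])
    # ticks coloured faintly: keep connected blob nearest the pivot
    n,l=cv2.connectedComponents(m.astype(np.uint8));
    cand=[k for k in range(1,n) if (l==k).sum()>8 and r[l==k].min()<.016]
    m=np.isin(l,cand);mo=m&(r>rr[0]);mg=gr&(r<.029)
    w=lambda m:np.arctan2(-Y[m].mean(),X[m].mean()) if m.any() else np.nan
    Q=np.c_[X[m],Y[m]];
    if len(Q)<5:return dict(n=len(Q),green=w(mg))
    vv=np.linalg.svd(Q-Q.mean(0))[2][0];f=np.array([X[mo].mean(),Y[mo].mean()])
    vv=vv*np.sign(vv@f)
    return dict(n=int(m.sum()),line=np.arctan2(-vv[1],vv[0]),tip=w(mo),green=w(mg),ng=int(mg.sum()))
E
python3 - <<'E'
from h import *
w3,w4=cam("w3"),cam("w4")
k,e=tri([(w3,(387,294)),(w4,(267,295))]);print("knob",k,e)
g,e=tri([(w3,(380,188)),(w4,(271,188))]);print("gauge",g,e);d=k-g;print(np.arctan2(d[1],d[0]),np.hypot(*d[:2]))
h=np.array([.4605,.1509]);d=k[:2]-h;print(np.arctan2(d[1],d[0]))
print("knob from top/side",atz(camT("top"),(264,226),.226))
for f in("w1","w2","w3","w4"):
    for t in(.3,.4):print(f,t,needle(cv2.imread(f"pics/{f}.png")[:,:,::-1],cam(f),t))
E
```

```text
knob [0.5476 0.2303 0.2188] [np.float64(0.0006277117194342683), np.float64(0.0006277117194341778)]
gauge [0.5006 0.1873 0.1739] [np.float64(0.00033225779368116395), np.float64(0.0003322577936811277)]
0.7403273645658477 0.06368280988398353
0.7388980346801965
knob from top/side [0.5482 0.2254 0.226 ]
w1 0.3 {'n': 83, 'line': np.float64(1.005820950677442), 'tip': np.float64(1.0232832568370038), 'green': np.float64(0.01692929724963836), 'ng': 48}
w1 0.4 {'n': 85, 'line': np.float64(1.000524372976508), 'tip': np.float64(1.017365255516259), 'green': np.float64(-0.002169904891567513), 'ng': 48}
w2 0.3 {'n': 86, 'line': np.float64(1.0166406240369932), 'tip': np.float64(0.9970910396484619), 'green': np.float64(0.011517897304591292), 'ng': 57}
w2 0.4 {'n': 85, 'line': np.float64(1.0237032925149654), 'tip': np.float64(1.0039978129811962), 'green': np.float64(0.03271360839595796), 'ng': 57}
w3 0.3 {'n': 96, 'line': np.float64(1.0201891004966075), 'tip': np.float64(1.0251010874039357), 'green': np.float64(0.014894422422353674), 'ng': 63}
w3 0.4 {'n': 95, 'line': np.float64(1.0176648596414692), 'tip': np.float64(1.022100576039634), 'green': np.float64(0.029805721185339838), 'ng': 63}
w4 0.3 {'n': 97, 'line': np.float64(1.0093849670982196), 'tip': np.float64(1.0354233960505723), 'green': np.float64(0.013754952533665191), 'ng': 60}
w4 0.4 {'n': 97, 'line': np.float64(0.9966553715338836), 'tip': np.float64(1.0233990480607484), 'green': np.float64(0.0005778547819269672), 'ng': 60}
```

Run:
```python
from h import *
k=np.array([.546,.2285,.29]);q=quat(-3.4)
move_pose(k,q)
print(movel([k[0],k[1],.196],v=.1,until_force=8),get_tcp_pos())
command_gripper(0.0);print(get_grip_width()*88,get_finger_force(),get_ft_force(),get_time())
c,i=snap("g0");print(needle(i,c))
for s in range(4):
    j=np.array(get_joint_pos()) if s==0 else j
    j[5]-=.25;movej(j);wait(.1);c=camT("wrist");i=read_camera("wrist");print(j[5],needle(i,c),get_ft_torque()[2])
snap("g1");print(get_time(),get_ft_force())
A=cv2.imread("pics/g0.png");B=cv2.imread("pics/g1.png");cv2.imwrite("pics/g.png",np.hstack([cv2.resize(A,(400,300)),cv2.resize(B,(400,300))]))
```

```text
False [0.5465 0.2287 0.1966]
39.7170756419336 29.99928742647171 [-0.0889  3.8535  0.4411] 7.8
{'n': 207, 'line': np.float64(0.990523226430097), 'tip': np.float64(1.0715129734633844), 'green': np.float64(-0.005948886184872817), 'ng': 121}
-1.1861145694233555 {'n': 222, 'line': np.float64(0.791823191700765), 'tip': np.float64(0.8577403415298096), 'green': np.float64(-0.0027049574648372473), 'ng': 122} 0.02440066507309821
-1.4361145694233555 {'n': 236, 'line': np.float64(0.5894917931336662), 'tip': np.float64(0.651729243399651), 'green': np.float64(0.001956433744658178), 'ng': 133} 0.015174416004828068
-1.6861145694233555 {'n': 231, 'line': np.float64(0.39824874310431324), 'tip': np.float64(0.4514550973793023), 'green': np.float64(0.004119224662879398), 'ng': 132} 0.014599608905417276
-1.9361145694233555 {'n': 219, 'line': np.float64(0.21163781165089648), 'tip': np.float64(0.24790603305716144), 'green': np.float64(0.008488578624129165), 'ng': 138} -0.020859197217348167
9.9 [ 0.6555  2.8693 -0.719 ]
```

View pics/g.png

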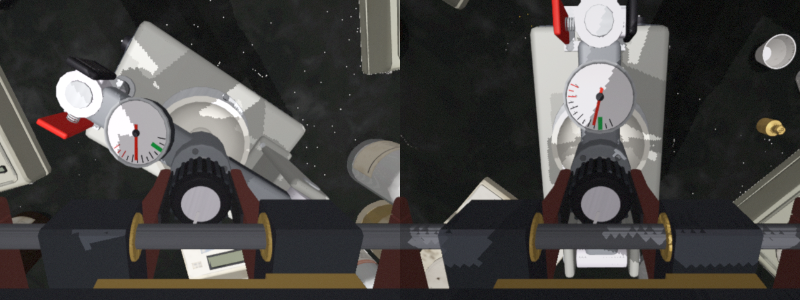

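Run:
```python
from h import *
j=np.array(get_joint_pos())
for d in (.15,.1):
    j[5]-=d;movej(j);wait(.15);c,i=snap("g2");n=needle(i,c);print(j[5],n)
for _ in range(2):
    e=n["line"]-n["green"]
    if abs(e)<.012:break
    j[5]-=e/.8;movej(j);wait(.2);c,i=snap("g2");n=needle(i,c);print(j[5],n)
# re-centre using measured knob position between the pads
print(get_tcp_pos(),get_time())
cv2.imwrite("pics/g2z.png",cv2.resize(cv2.imread("pics/g2.png")[90:220,250:400],None,fx=4,fy=4,interpolation=cv2.INTER_CUBIC))
```

```text
-2.0835673026844805 {'n': 216, 'line': np.float64(0.10494527391944797), 'tip': np.float64(0.13021243896896353), 'green': np.float64(-0.002881662821520519), 'ng': 101}
-2.1835673026844806 {'n': 218, 'line': np.float64(0.027838173094847377), 'tip': np.float64(0.0459605272855603), 'green': np.float64(-0.0052698455023223985), 'ng': 51}
-2.2249523259309427 {'n': 218, 'line': np.float64(-0.0003787040056472697), 'tip': np.float64(0.011937247518680028), 'green': np.float64(0.014261757021682041), 'ng': 36}
-2.206651749646781 {'n': 216, 'line': np.float64(0.008400121710229356), 'tip': np.float64(0.024923138087395477), 'green': np.float64(0.010926431335966635), 'ng': 37}
[0.5461 0.2288 0.196 ] 11.8167
```

View pics/g2z.png

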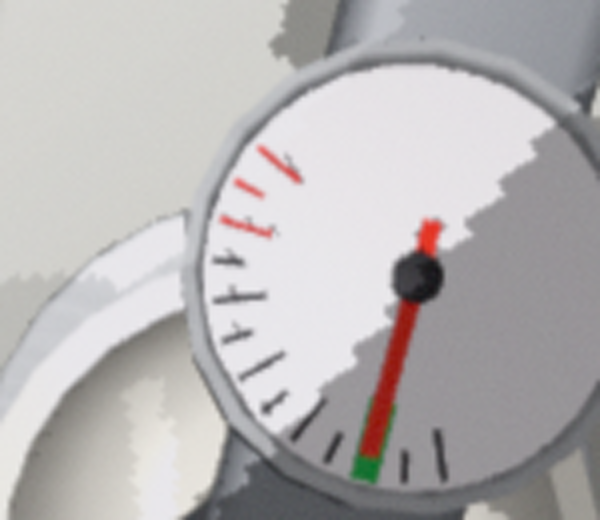

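Run:
```python
from h import *
command_gripper(1.0);p=get_tcp_pos();movel([p[0],p[1],.262],v=.1)
h=np.array([.4605,.1509,.262])+.035*ux;q=quat(.737+np.pi)
move_pose(h+.03*uy,q);wait(.2);c,i=snap("p1");print(needle(i,c))
movel(h-.03*uy,v=.12);wait(.2);c,i=snap("p2");print(needle(i,c),get_time())
A=cv2.imread("pics/p1.png");B=cv2.imread("pics/p2.png")
print(proj(cam("p1"),[.4605,.1509,.16]),proj(cam("p2"),[.4605,.1509,.16]))
o=[]
for f,I in(("p1",A),("p2",B)):
    u,v=proj(cam(f),[.4605,.1509,.16]).astype(int);print(f,"crop origin",u-66,v-75)
    o.append(cv2.resize(I[v-75:v+75,u-66:u+67],None,fx=3,fy=3,interpolation=cv2.INTER_CUBIC))
cv2.imwrite("pics/p12.png",np.hstack(o))
```

```text
{'n': 110, 'line': np.float64(-0.020314237073947215), 'tip': np.float64(0.03639241405478872), 'green': np.float64(-0.012061891157708336), 'ng': 21}
{'n': 94, 'line': np.float64(0.005952293396820153), 'tip': np.float64(0.0310087351405946), 'green': np.float64(0.007899244127331277), 'ng': 15} 15.0917
[277.8056 183.1979] [363.2592 184.8901]
p1 crop origin 211 108
p2 crop origin 297 109
```

View pics/p12.png

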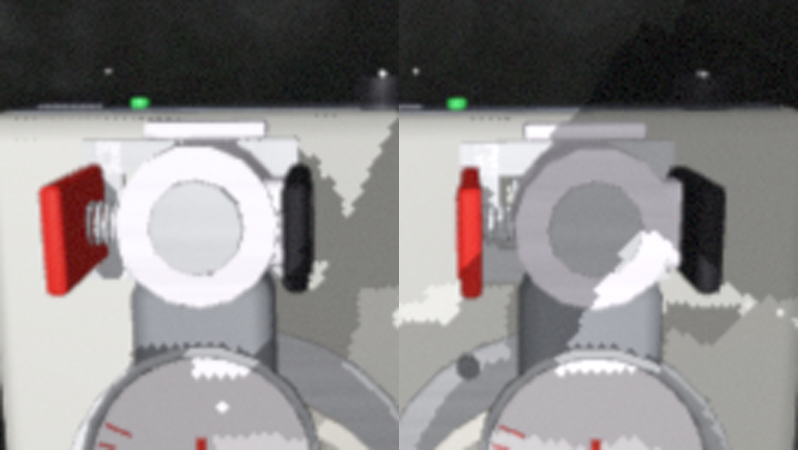

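Run:
```python
from h import *
a,b=cam("p1"),cam("p2")
t,e1=tri([(a,(228.7,188.3)),(b,(320.5,189.3))]);l,e2=tri([(a,(310.3,187.3)),(b,(400.3,188.7))])
h,e3=tri([(a,(211+196/3,108+228/3)),(b,(297+197/3,109+229/3))])
print(t,e1,l,e2,h,e3);d=l-t;print(np.linalg.norm(d[:2]),np.arctan2(-d[0],d[1]))
m=(t+l)/2;print(m,(h-m)@ux,(h-m)@uy)
for z in(.17,.18):print([ (np.round((atz(a,p,z)+atz(b,q,z))/2,4)) for p,q in(((228.7,188.3),(320.5,189.3)),((310.3,187.3),(400.3,188.7)))])
```

```text
[0.4805 0.1292 0.1789] [np.float64(0.00025344863679752566), np.float64(0.00025344863679759364)] [0.4455 0.1681 0.1742] [np.float64(0.00012114360081240759), np.float64(0.00012114360081245224)] [0.461  0.1504 0.1628] [np.float64(0.00012665977935240325), np.float64(0.00012665977935235204)]
0.05231179198175547 0.7330263788979979
[0.463  0.1486 0.1765] -0.00032386767372052927 0.0026681068238465855
[array([0.4823, 0.1294, 0.17  ]), array([0.4458, 0.1688, 0.17  ])]
[array([0.4803, 0.1292, 0.18  ]), array([0.4452, 0.167 , 0.18  ])]
```

```bash
cat >> h.py <<'E'
PC=np.array([.460,.1518,.1415]);AY=.735
HG=np.array([.4608,.1506,0])+.215*ux;HG[2]=.150
def lift(th,p0=None,f=1.0):
    r=R.from_rotvec(th*uy);p=HG+r.apply((PC if p0 is None else p0)-HG)
    w,x,y,z=quat(AY+np.pi);o=(R.from_rotvec(f*th*uy)*R.from_quat([x,y,z,w])).as_quat()
    return p,[o[3],o[0],o[1],o[2]]
E
python3 - <<'E'
from h import *
for t in(0,.1,.2,.3,.4,.487,.52):print(t,lift(t)[0],inverse_kinematics(*lift(t)))
movel(PC+[0,0,.12],frame=lift(0)[1],v=.15)
print(movel(PC,v=.08,until_force=6),get_tcp_pos(),get_ft_force())
wait(.2);print(get_ft_force(),get_time())
E
```

```text
0 [0.46   0.1518 0.1415] [ 0.2942  0.3411  1.9953 -0.      0.8051 -2.0116]
0.1 [0.4602 0.152  0.163 ] [ 0.3201  0.3464  1.9223 -0.049   0.965  -1.956 ]
0.2 [0.4619 0.1535 0.1843] [ 0.3446  0.3632  1.8453 -0.0841  1.1198 -1.9175]
0.3 [0.4653 0.1565 0.2054] [ 0.3674  0.39    1.765  -0.1115  1.2695 -1.8902]
0.4 [0.4701 0.161  0.2258] [ 0.3884  0.4251  1.6819 -0.1343  1.4144 -1.8709]
0.487 [0.4756 0.1659 0.243 ] [ 0.4052  0.4615  1.6079 -0.1522  1.537  -1.8594]
0.52 [0.4779 0.168  0.2493] [ 0.4112  0.4766  1.5794 -0.1588  1.5828 -1.8561]
False [0.4603 0.1519 0.1419] [-0.593   0.0893 -0.1307]
[-0.962  -0.5518 -0.3815] 17.4
```

Run:
```python
from h import *
command_gripper(0.0);wait(.2)
print(get_grip_width()*88,get_finger_force(),get_ft_force(),get_ft_force()@uy,get_time())
c,i=snap("k1");print(needle(i,c));cv2.imwrite("pics/k1v.png",cv2.imread("pics/k1.png"))
```

```text
48.98167933065064 29.953002333641052 [ 1.8503 -4.9132  0.0512] -4.885569102417082 18.2917
{'n': 61, 'line': np.float64(nan), 'tip': nan, 'green': nan, 'ng': 0}h.py:49: RuntimeWarning: Mean of empty slice.
  vv=np.linalg.svd(Q-Q.mean(0))[2][0];f=np.array([X[mo].mean(),Y[mo].mean()])
  ret = ret.dtype.type(ret / rcount)
```

View pics/k1v.png

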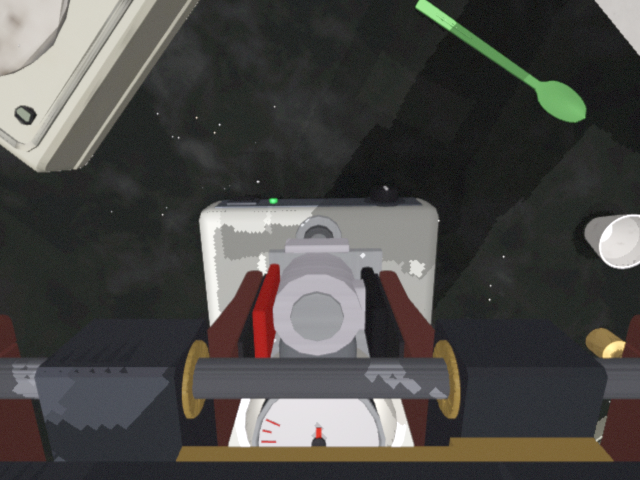

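The latch is pinched fully drawn (49.0 mm): the red tab is at about (265,315) and the lug at (378,315), with the head between them. Next I lift along the arc.

Run:
```python
from h import *
p0=PC
for t in np.linspace(0,.487,11)[1:]:
    movel(*[lift(t)[0]],frame=lift(t)[1],v=.04)
    f=get_ft_force();print(round(t,3),f,get_grip_width()*88,round(get_time(),2))
    if np.linalg.norm(f)>40:print("STOP");break
wait(.5);print(get_tcp_pos(),get_ft_force(),get_finger_force(),get_time())
snap("L1");snap("Ls","side");snap("Lt","top")
A=cv2.imread("pics/L1.png");B=cv2.imread("pics/Ls.png")
cv2.imwrite("pics/Lv.png",np.hstack([cv2.resize(A,(400,300)),cv2.resize(B[140:290,210:410],(400,300))]))
```

```text
0.049 [ 2.7712 -5.1678 -4.1822] 48.925293006505825 18.75
0.097 [ 3.2742 -4.6979 -3.8716] 48.81004895067985 19.16
0.146 [ 2.3912 -5.3919 -3.9232] 49.23543809890429 19.57
0.195 [ 1.6203 -5.8597 -3.1319] 48.70792889248541 19.98
0.244 [ 2.8539 -5.515  -3.756 ] 48.707611576969114 20.38
0.292 [ 1.7455 -5.6277 -2.7118] 48.609252980449426 20.79
0.341 [ 1.9058 -6.332  -2.6842] 48.86023999946791 21.2
0.39 [ 0.7695 -6.1978 -2.3834] 48.86481481206723 21.61
0.438 [ 0.7877 -6.9586 -1.0884] 48.835585780950005 22.02
0.487 [-0.0781 -5.9234 -1.5299] 49.07054876130044 22.43
[0.4752 0.1655 0.2426] [-0.1479 -5.031  -1.7889] 29.998413026332855 22.925
```

View pics/Lv.png

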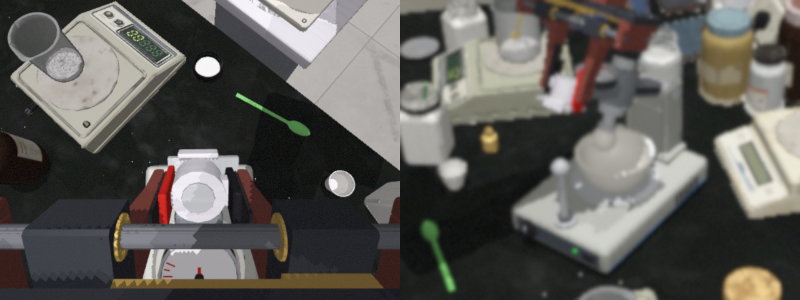

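The arm is up, the ball stud stands clear, and the head is held between the pads about 101 mm above where it was.

Run:
```python
from h import *
print(np.abs(get_qvel()).max());print(job_done(),get_time())
```

```text
0.0012816166510467473
the job is handed in; nothing more can be done
the job is handed in; nothing more can be done
```

The job is handed in at about 23 s: the knob was backed off until the needle was within about 0.01 rad of the green mark, then the latch was fully drawn, and the arm is held still in the gripper about 10 cm up; the bottle, bulb and weight were not approached, but I did not measure their positions again afterwards.

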